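# Pack up a warped base plate that rocks on the surface plate

## Robot

A 6-joint arm with a two-finger parallel gripper is mounted at the origin on a cart in front of the work surface, level with it; the furniture and walls round the work are solid. World frame = base frame: x ahead of the robot, y to its left, z up, the work surface at z = 0. Lengths are in mm, angles in degrees, forces in N, time in s.
With the tool pointing down it reaches from about 300 to 825 mm from the base axis. Payload 5.4 kg.
Tool frame: the origin (TCP) lies midway between the tips of the shut fingers; the grasp point (between the pads) lies 19 mm behind it; z points along the fingers, y is the line along which they close (so a half turn about z gives the same grasp; the last joint's range is limited). The gripper opens to 92 mm and grips with 3 to 60 N. Pads are 20 mm wide; open, the fingers measure 128 mm over their backs; the gripper's body (75 mm by 189 mm) begins 69 mm behind the grasp point.
Start: joints at [-78.214, 9.076, 91.501, -0, 79.423, -12.038], TCP at [232.23, -525.999, 214.601] pointing down, gripper open.
Joint ranges: [-166.64, 166.64], [-54.1, 131.32], [10.49, 154.53], [-73.88, 253.88], [9.74, 151.15], [-171.62, 171.62]. Speed limits (degrees/s): [147.25, 147.25, 180, 180, 180, 180].

## Interface

Orientations are given as a 3x3 rotation matrix whose columns are the frame's x, y, z axes.
In Python, from bench import sense, get_image, robot, search_frame, cut_out gives the robot as it stands.
- The arm moves only by the tool send_rows, never from a script. Its argument "steps" is a list of rows, each a list of 7 numbers: the opening, from -1 (shut) to 1 (fully open), then the shift along the tool's x, y, z in mm, then the turn, a rotation vector about the tool's x, y, z in rad. A call has 1 to 8 rows; each row shifts and turns the commanded pose from where the row before left it, along the tool's axes as they then stand; what a row does not reach is not made up. A row lasts 1/12 s, in which the tool goes at most 41.7 mm and 7.16 degrees, less where a joint would pass 70% of its speed; a pose out of reach is approached as far as the arm can. A call is refused whole if a number of a shift passes 41.7 or a number of a turn 0.125, either way. A call with a gripper value outside its range is refused whole. The fingers move at their own pace and stop on an object; "squeeze" is the grip in N (left out, the last holds). Time passes only in rows, so rows that do not move let the fingers close. It gives the time, the measured TCP pose, the force, the opening and the grip force at its end, in the units of the state.
- sense(): the state, without advancing time (a new reading comes with each control period).
- get_image(name): name is "scene" or "top" or "wrist"; returns a dict with "frame" (420x560x3 uint8, blue, green, red), "mtx" (3x3 intrinsics, pixels), "rvec" (rotation vector, rad) and "tvec" (3), from world to camera coordinates, as OpenCV has them; the wrist camera has in their place "hand_eye" (4x4, takes a point from camera to tool coordinates, whose origin is the TCP and whose axes are the flange's). Camera axes: x right, y down, z forward; pixel columns grow to the right and rows downward; lengths in mm; the calibration is good to about 2 mm. A picture is of the moment at which its call begins: read the wrist's pose just before it. There is no depth.
- robot.job_done(): hands the job in; it is judged then, once.
Trained networks look in the newest picture that a camera, given by its name, has taken for a name from the list of things; names that differ only in an ending like _2 or _b are one class to them, and where a whole thing is asked for, a point or a joint stands for the part that bears it (a point fixed in the world has none). Each returns a list of dicts, best first, with "p" (0 to 1); they miss things now and then, are a little off and sometimes report something else, mostly with a low value. They report only what shows in the picture. A call takes as long as a camera call. They do not tell look-alikes from the thing itself.
- search_frame(label, camera): "centre" ([row, column] in pixels, amid what is visible of it).
- cut_out(label, camera): "mask" (420x560 bool, what is visible of it) and "centre" ([row, column] in pixels, amid what is visible of it).
The state is a dict: "t": time; "joints": joint angles; "qvel": joint speeds; "effort": joint torques, N m; "tool_pos": TCP position; "ee_rot": TCP orientation; "wrist_force": force on the tool from outside, world axes, zero at the start; "wrist_torque": the same for the moment, N m; "opening": finger opening in mm; "gripper_force": force on a finger pad.
Only numpy, scipy, OpenCV 4.12 (cv2) and the standard library are available. Lean on these libraries where they do the work, as an engineer would, in place of code of your own. Each camera call takes 0.05 s, during which the arm holds its last target. There are 200 camera calls.

## Task

The round cast base plate on the granite surface plate is warped and rocks. Press gently round its rim to rock it and find the side that does not touch, then slide the thin end of the wooden wedge in under that side until it just bears, without lifting the plate or shoving it along. Let go of the wedge and press gently on the rim right above it to prove that the plate now stands firm; leave wedge and plate like that and the other tools alone.

Things in the scene. Friction and masses are not known exactly. Their poses are not given: they have to be found in the camera images.
- granite: dark granite surface plate, 250 x 280 x 40 mm (x, y, z), fixed for the episode; origin at the centre of its underside on the bench, z up, its flat top is 40 mm above the origin
- base_plate: loose round cast aluminium base plate, about 0.85 kg: flange 110 mm diameter, its flat top 14 mm above the origin; a hub of 32 mm diameter in the middle, up to 28 mm; under the flange a foot ring of 106 mm outer diameter, 9 mm wide, 6 mm high, on which it stands. Origin on its axis in the plane of the ring's underside, z up along the axis
- plate_top (a point): on the base plate's axis, level with the flange top. The foot ring is bent along a diameter: one half stands on the granite, the other rises to a gap of 1.9 to 3.3 mm at the rim, on a side not tied to the x, y axes. The plate lies level until that side is pressed (1 to 3 N at the rim), then tilts 0.035 to 0.06 rad down towards it; springs back level when let go
- wedge: loose boxwood wedge, 70 mm long, 14 mm wide, about 30 g, lying flat beside the base plate; origin at the middle of its flat underside, x along its length towards the thin end, z up. Its top slopes evenly from 8 mm thick at the butt (x = -35 mm) to 1 mm at the thin end (x = +35 mm)
- wedge_grip (a point): the place to grip the wedge across its 14 mm width: on its centre line 20 mm from the middle towards the butt, half-way up (3.2 mm above the underside, the wedge is 6.5 mm thick there); axes as the wedge's
- wedge_tip (a point): middle of the wedge's thin edge, at its underside; axes as the wedge's
- caliper_1: digital caliper, 150 mm long, lying on the bench behind the granite; not to be disturbed
- scriber_1: small steel scriber with a red cap, 52 mm long, lying on the bench behind the granite; not to be disturbed
- brush_1: wooden bench brush, 167 mm long, lying on the bench behind the granite; not to be disturbed
Mind the look-alikes: they are no part of the job. There is more than one size of the wedge; the one meant has the size given above.

How it is judged:
By the outcome, as a careful person would: the job done as asked, in the order asked, and still so for the second after the job is handed in, with the robot touching nothing.
It also fails if it takes over 72 s, if anything falls off the work surface, if the arm or the gripper's body presses on something with over 40 N, if the wrist force passes 120 N, or if a joint passes its speed limit or range.

## Working session

There is one attempt and no reset: what is moved stays moved. The work goes in short steps, Python scripts to look and compute and a tool call to move; the robot and the scene stay as the last step left them, time stands still between calls to the robot, and variables do not carry over. Pictures are saved under pics/ and viewed, at most 10 in all, crops included, and the job is handed in when it is done.

Besides the shell and the picture viewer there is one more tool, called after "Emit:" as name([rows], argument=value, ...), one row to a line, values as JSON. send_rows: Moves the arm, as the interface text tells. Its arguments: {"type":"object","properties":{"steps":{"type":"array","items":{"type":"array","items":{"type":"number"}}},"squeeze":{"type":"number"}},"required":["steps"]}

```bash
ls; mkdir -p pics; cat > h.py <<'E'
import numpy as np, cv2
from bench import sense, get_image, robot, search_frame, cut_out
def ray(im,px,st=None):
    "px=(col,row) -> origin, dir in world"
    u=cv2.undistortPoints(np.array([[px]],float),im["mtx"],None)[0,0]; d=np.array([u[0],u[1],1.])
    if "hand_eye" in im:
        H=np.array(im["hand_eye"]);R=np.array(st["ee_rot"]);p=np.array(st["tool_pos"])
        return R@H[:3,3]+p, R@H[:3,:3]@d
    R=cv2.Rodrigues(np.array(im["rvec"],float))[0]; t=np.array(im["tvec"],float).ravel()
    return -R.T@t, R.T@d
def atz(im,px,z,st=None):
    o,d=ray(im,px,st); return o+d*(z-o[2])/d[2]
def tri(r1,r2):
    A=[];b=[]
    for o,d in (r1,r2):
        d=d/np.linalg.norm(d);P=np.eye(3)-np.outer(d,d);A.append(P);b.append(P@o)
    return np.linalg.lstsq(np.vstack(A),np.hstack(b),rcond=None)[0]
E
python3 - <<'E'
from h import *
s=sense();print(s["t"],s["tool_pos"],s["ee_rot"],s["wrist_force"],s["opening"])
ims={c:get_image(c) for c in("scene","top")}
for c in ims: 
    cv2.imwrite(f"pics/{c}0.png",ims[c]["frame"])
    for l in("base_plate","wedge","granite","caliper_1","scriber_1","brush_1"):
        for r in search_frame(l,c): print(c,l,np.round(r["centre"]),round(r["p"],2),np.round(atz(ims[c],r["centre"][::-1],45)))
E
```

```text
pics
0.0 [ 232.10306343 -525.39028675  213.62959236] [[ 9.14801700e-01  4.03903096e-01 -3.72822097e-04]
 [ 4.03903066e-01 -9.14799929e-01  1.84446111e-03]
 [ 4.03925926e-04 -1.83790015e-03 -9.99998229e-01]] [-0.5667819   0.83635572  0.36856603] 92.21637885993194
scene base_plate [230. 308.] 0.58 [569.  69.  45.]
scene wedge [272. 282.] 0.76 [521. 184.  45.]
scene wedge [320. 254.] 0.71 [474. 286.  45.]
scene granite [250. 307.] 0.95 [529. 109.  45.]
scene caliper_1 [204. 236.] 0.81 [730. 140.  45.]
scene brush_1 [227. 311.] 0.65 [571.  59.  45.]
scene brush_1 [199. 224.] 0.61 [761. 151.  45.]
top wedge [268. 250.] 0.52 [525. 177.  45.]
top wedge [250. 305.] 0.41 [561.  61.  45.]
top granite [264. 282.] 0.76 [532. 110.  45.]
top granite [243. 308.] 0.7 [574.  54.  45.]
top caliper_1 [167. 273.] 0.96 [743. 125.  45.]
top scriber_1 [160. 346.] 0.4 [754. -37.  45.]
top brush_1 [156. 265.] 0.59 [769. 141.  45.]
```

```bash
python3 - <<'E'
import cv2,numpy as np
a=cv2.imread("pics/scene0.png");b=cv2.imread("pics/top0.png")
a=cv2.resize(a[180:360,180:380],(400,360),interpolation=cv2.INTER_CUBIC);a=cv2.copyMakeBorder(a,0,240,0,0,0)
b=cv2.resize(b[140:340,200:380],(400,444),interpolation=cv2.INTER_CUBIC);b=cv2.copyMakeBorder(b,0,156,0,0,0)
cv2.imwrite("pics/c0.png",np.hstack([a,b]))
E
```

```text
(no output)
```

View pics/c0.png

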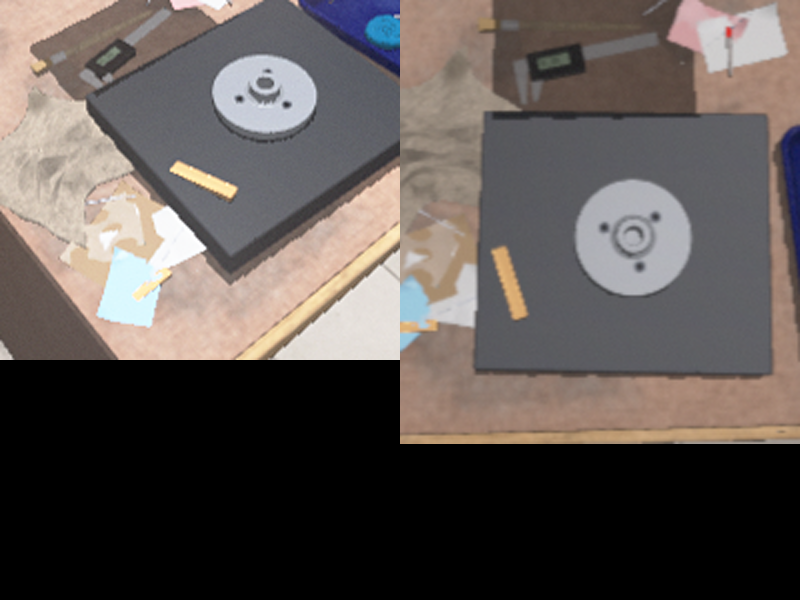

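The task wedge is the one lying on the granite at scene (272,282) / top (268,250). The look-alike at scene (320,254) lies off the granite on paper and looks about half as long. The plate is at top (247,305). I'll confirm with a wrist close-up.

```bash
cat >> h.py <<'E'
def rel(target):
    "shift in tool axes from the measured pose to the target TCP"
    s=sense(); return np.round(np.array(s["ee_rot"]).T@(np.array(target)-s["tool_pos"]),1)
E
python3 - <<'E'
from h import *
s=sense();w=get_image("wrist");print(np.round(w["hand_eye"],3),w["mtx"])
ims={c:get_image(c) for c in("scene","top")}
for l in ("base_plate","wedge"):
  for c in ims:
    for r in cut_out(l,c):
        m=r["mask"].astype(np.uint8);k=max(cv2.findContours(m,0,2)[0],key=cv2.contourArea)
        bx=cv2.boxPoints(cv2.minAreaRect(k)); P=np.array([atz(ims[c],q,44 if l=="wedge" else 54)[:2] for q in bx]); print(l,c,round(r["p"],2),np.round(r["centre"]),P.mean(0).round(),np.linalg.norm(P[1]-P[0]).round(),np.linalg.norm(P[2]-P[1]).round())
print(rel([525,60,260]))
E
```

```text
[[-0.00000e+00 -9.58000e-01 -2.87000e-01  8.08730e+01]
 [ 1.00000e+00 -0.00000e+00 -0.00000e+00  1.21000e-01]
 [ 0.00000e+00 -2.87000e-01  9.58000e-01 -1.69787e+02]
 [ 0.00000e+00  0.00000e+00  0.00000e+00  1.00000e+00]] [[366.24519935   0.         277.13681828]
 [  0.         366.24519935 202.00705078]
 [  0.           0.           1.        ]]
base_plate scene 0.83 [229. 314.] [563.  66.] 112.0 116.0
base_plate scene 0.48 [275. 282.] [521. 185.] 17.0 67.0
base_plate scene 0.21 [204. 221.] [747. 160.] 145.0 18.0
base_plate top 0.59 [244. 306.] [568.  62.] 108.0 108.0
wedge scene 0.71 [272. 281.] [527. 180.] 17.0 69.0
wedge scene 0.55 [321. 256.] [471. 291.] 47.0 9.0
wedge top 0.47 [269. 248.] [527. 180.] 15.0 70.0
wedge top 0.3 [265. 282.] [566.  71.] 290.0 249.0
[ 504.5 -417.8  -45.4]
```

Emit:
send_rows([
  [-1,28.5,-23.2,0,0,0,0],
  [-1,28.5,-23.2,0,0,0,0],
  [-1,28.5,-23.2,0,0,0,0],
  [-1,28.5,-23.2,0,0,0,0],
  [-1,28.5,-23.2,0,0,0,0],
  [-1,28.5,-23.2,0,0,0,0],
  [-1,28.5,-23.2,0,0,0,0],
  [-1,28.5,-23.2,0,0,0,0],
], squeeze=10)

```text
t: 1.72
tool_pos: [366.3, -262.5, 214.8]
ee_rot: [[0.915, 0.404, 0.001], [0.404, -0.915, -0.0], [0.0, 0.001, -1.0]]
wrist_force: [0.2, -0.2, -0.3]
opening: 40.6
gripper_force: 0.0
```

Emit:
send_rows([
  [-1,28.5,-23.2,0,0,0,0],
  [-1,28.5,-23.2,0,0,0,0],
  [-1,28.5,-23.2,0,0,0,0],
  [-1,28.5,-23.2,0,0,0,0],
  [-1,28.5,-23.2,0,0,0,0],
  [-1,28.5,-23.2,0,0,0,0],
  [-1,28.5,-23.2,0,0,0,0],
  [-1,28.5,-23.2,0,0,0,0],
])

```text
t: 2.38
tool_pos: [500.0, -0.4, 214.8]
ee_rot: [[0.915, 0.404, 0.001], [0.404, -0.915, -0.0], [0.0, 0.0, -1.0]]
wrist_force: [0.2, 0.5, -0.5]
opening: 0.4
gripper_force: 0.0
```

Emit:
send_rows([
  [-1,28.5,-23.2,0,0,0,0],
  [-1,28.5,-23.2,0,0,0,0],
  [-1,28.5,-23.2,0,0,0,0],
  [-1,28.5,-23.2,0,0,0,0],
  [-1,0,0,0,0,0,0],
  [-1,0,0,0,0,0,0],
])

```text
t: 2.88
tool_pos: [566.3, 130.1, 214.2]
ee_rot: [[0.914, 0.407, -0.001], [0.407, -0.914, -0.0], [-0.001, -0.0, -1.0]]
wrist_force: [-1.0, 0.1, 0.6]
opening: 0.1
gripper_force: 0.0
```

```bash
python3 - <<'E'
from h import *
s=sense();w=get_image("wrist");cv2.imwrite("pics/w1.png",w["frame"])
for l in ("base_plate","wedge"):
    for r in cut_out(l,"wrist"):
        m=r["mask"].astype(np.uint8);k=max(cv2.findContours(m,0,2)[0],key=cv2.contourArea)
        bx=cv2.boxPoints(cv2.minAreaRect(k)); P=np.array([atz(w,q,43 if l=="wedge" else 54,s)[:2] for q in bx]); print(l,round(r["p"],2),np.round(r["centre"]),P.mean(0).round(1),P.round(1).tolist())
for z in(0,1):
    F=[sense()]; print(F[0]["tool_pos"],F[0]["wrist_force"])
E
```

```text
base_plate 0.73 [208. 342.] [567.3  61.5] [[537.7, 131.5], [636.7, 95.6], [601.6, -6.0], [493.0, 25.1]]
base_plate 0.26 [193. 213.] [532.4 178. ] [[495.9, 175.5], [563.7, 195.6], [568.8, 181.1], [501.2, 160.1]]
wedge 0.96 [181. 123.] [506.6 266.6] [[499.0, 291.0], [511.9, 290.4], [514.2, 242.4], [501.2, 242.5]]
wedge 0.82 [196. 213.] [527.9 178. ] [[490.6, 174.8], [559.7, 196.2], [565.0, 181.6], [496.2, 159.4]]
[565.92855934 127.76764493 214.59631341] [ 0.29892354 -0.52370189  0.16966893]
[565.92855934 127.76764493 214.59631341] [ 0.29892354 -0.52370189  0.16966893]
```

View pics/w1.png

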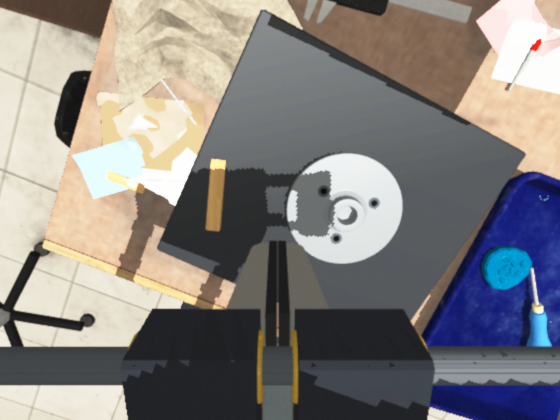

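The wrist view shows the long wedge at (215,195), 72 x 15 mm on the granite, so it is the one meant. The short 48 x 13 mm one at (122,181) is on the bench, so it is the look-alike. The base plate is at (345,208). I still need to find which end is thin, and will use an enlarged crop for that.

```bash
python3 - <<'E'
import cv2,numpy as np
a=cv2.imread("pics/scene0.png")[252:290,255:305];b=cv2.imread("pics/w1.png")[150:240,190:245]; c=cv2.imread("pics/top0.png")[245:290,235:262]
r=lambda x,k:cv2.resize(x,None,fx=k,fy=k,interpolation=cv2.INTER_CUBIC)
p=lambda x:cv2.copyMakeBorder(x,0,500-x.shape[0],0,5,0)
o=np.hstack([p(r(a,8)),p(r(b,5)),p(r(c,4))]);print(o.shape);cv2.imwrite("pics/c1.png",o)
E
```

```text
(500, 798, 3)
```

View pics/c1.png

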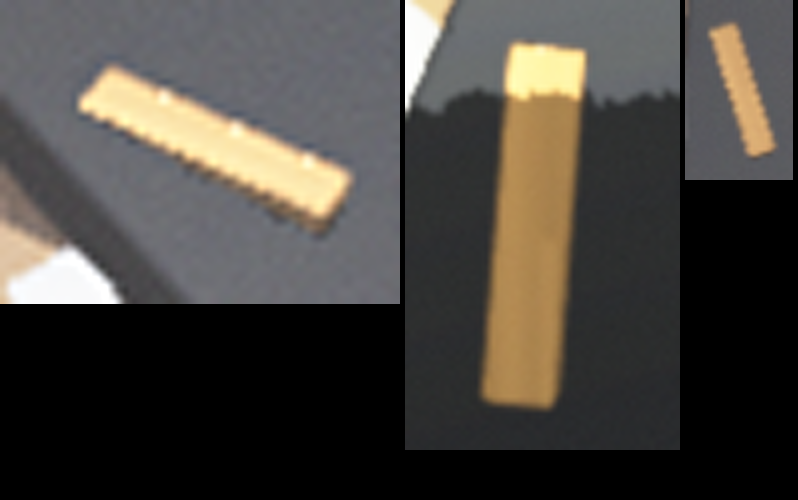

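In the scene crop the near end (right, about (283,278) in the full picture) shows a tall dark face, and the far-left end has no visible thickness. So the thin end points to world +x,+y at about 17°. Next I press the rim, starting at the tool -y side.

Emit:
send_rows([
  [-1,-4.4,2.6,25.7,0,0,0],
  [-1,-4.4,2.6,25.7,0,0,0],
  [-1,-4.4,2.6,25.7,0,0,0],
  [-1,-4.4,2.6,25.7,0,0,0],
  [-1,-4.4,2.6,25.7,0,0,0],
  [-1,-4.3,2.7,25.5,0,0,0],
  [-1,0,0,0,0,0,0],
  [-1,0,0,0,0,0,0],
])

```text
t: 3.7
tool_pos: [547.4, 102.7, 60.1]
ee_rot: [[0.916, 0.402, -0.003], [0.402, -0.916, 0.0], [-0.002, -0.001, -1.0]]
wrist_force: [0.0, -0.9, -0.2]
opening: 0.2
gripper_force: 0.0
```

Emit:
send_rows([
  [-1,0,0,1,0,0,0],
  [-1,0,0,1,0,0,0],
  [-1,0,0,0,0,0,0],
])

```text
t: 3.95
tool_pos: [549.9, 103.7, 60.4]
ee_rot: [[0.915, 0.404, 0.003], [0.404, -0.915, -0.0], [0.003, 0.001, -1.0]]
wrist_force: [-0.3, -0.3, 0.2]
opening: 0.5
gripper_force: 0.0
```

Emit:
send_rows([
  [-1,0,0,1,0,0,0],
  [-1,0,0,1,0,0,0],
  [-1,0,0,0,0,0,0],
])

```text
t: 4.2
tool_pos: [548.6, 103.8, 56.8]
ee_rot: [[0.915, 0.404, 0.0], [0.404, -0.915, -0.0], [0.0, 0.0, -1.0]]
wrist_force: [0.3, 0.1, 0.2]
opening: 0.4
gripper_force: 0.0
```

Emit:
send_rows([
  [-1,0,0,1,0,0,0],
  [-1,0,0,0,0,0,0],
])

```text
t: 4.37
tool_pos: [548.4, 103.8, 55.4]
ee_rot: [[0.915, 0.404, -0.0], [0.404, -0.915, 0.0], [-0.0, -0.0, -1.0]]
wrist_force: [0.8, 0.4, 0.1]
opening: 0.5
gripper_force: 0.0
```

Emit:
send_rows([
  [-1,0,0,0.5,0,0,0],
  [-1,0,0,0,0,0,0],
])

```text
t: 4.53
tool_pos: [548.4, 103.7, 55.0]
ee_rot: [[0.915, 0.404, -0.0], [0.404, -0.915, 0.0], [-0.0, -0.0, -1.0]]
wrist_force: [-0.1, -0.4, -0.5]
opening: 0.9
gripper_force: 0.0
```

Emit:
send_rows([
  [-1,0,0,0.5,0,0,0],
  [-1,0,0,0,0,0,0],
])

```text
t: 4.7
tool_pos: [548.5, 103.7, 54.5]
ee_rot: [[0.915, 0.404, -0.0], [0.404, -0.915, -0.0], [-0.0, -0.0, -1.0]]
wrist_force: [0.6, 0.2, -0.7]
opening: 0.6
gripper_force: 0.0
```

Emit:
send_rows([
  [-1,0,0,0.5,0,0,0],
  [-1,0,0,0,0,0,0],
])

```text
t: 4.87
tool_pos: [548.6, 103.7, 54.3]
ee_rot: [[0.915, 0.404, -0.0], [0.404, -0.915, -0.0], [-0.0, 0.0, -1.0]]
wrist_force: [-1.0, 0.3, 2.8]
opening: 0.4
gripper_force: 1.1
```

Emit:
send_rows([
  [-1,0,0,0.5,0,0,0],
  [-1,0,0,0,0,0,0],
])

```text
t: 5.03
tool_pos: [548.7, 103.7, 54.3]
ee_rot: [[0.915, 0.404, 0.0], [0.404, -0.915, -0.0], [-0.0, 0.0, -1.0]]
wrist_force: [-2.9, -0.8, 5.7]
opening: 0.8
gripper_force: 2.8
```

Emit:
send_rows([
  [-1,0,0,-6,0,0,0],
  [-1,23,23,0,0,0,0],
  [-1,23,23,0,0,0,0],
  [-1,0,0,0,0,0,0],
  [-1,0,0,4.5,0,0,0],
  [-1,0,0,0,0,0,0],
  [-1,0,0,0,0,0,0],
])

```text
t: 5.62
tool_pos: [607.9, 80.7, 54.5]
ee_rot: [[0.915, 0.404, -0.002], [0.404, -0.915, 0.0], [-0.001, -0.001, -1.0]]
wrist_force: [0.5, 0.6, 0.6]
opening: 0.5
gripper_force: 0.0
```

Emit:
send_rows([
  [-1,0,0,0.5,0,0,0],
  [-1,0,0,0,0,0,0],
])

```text
t: 5.78
tool_pos: [608.3, 80.7, 54.5]
ee_rot: [[0.915, 0.404, -0.001], [0.404, -0.915, 0.0], [-0.001, -0.0, -1.0]]
wrist_force: [0.3, 0.7, -0.8]
opening: 0.5
gripper_force: 0.0
```

Emit:
send_rows([
  [-1,0,0,0.5,0,0,0],
  [-1,0,0,0,0,0,0],
])

```text
t: 5.95
tool_pos: [608.8, 80.5, 54.2]
ee_rot: [[0.915, 0.404, -0.0], [0.404, -0.915, 0.0], [-0.0, -0.0, -1.0]]
wrist_force: [-0.9, 0.1, 0.9]
opening: 0.4
gripper_force: 0.4
```

Emit:
send_rows([
  [-1,0,0,0.5,0,0,0],
  [-1,0,0,0,0,0,0],
])

```text
t: 6.12
tool_pos: [609.1, 80.4, 53.7]
ee_rot: [[0.915, 0.404, 0.0], [0.404, -0.915, 0.0], [0.0, -0.0, -1.0]]
wrist_force: [-0.5, 1.0, 1.4]
opening: 0.4
gripper_force: 0.7
```

Emit:
send_rows([
  [-1,0,0,0.5,0,0,0],
  [-1,0,0,0,0,0,0],
])

```text
t: 6.28
tool_pos: [609.4, 80.4, 53.2]
ee_rot: [[0.915, 0.404, 0.0], [0.404, -0.915, 0.0], [0.001, -0.0, -1.0]]
wrist_force: [0.2, 0.5, 2.0]
opening: 0.6
gripper_force: 0.9
```

Emit:
send_rows([
  [-1,0,0,0.5,0,0,0],
  [-1,0,0,0,0,0,0],
])

```text
t: 6.45
tool_pos: [609.5, 80.4, 52.9]
ee_rot: [[0.915, 0.404, 0.001], [0.404, -0.915, 0.0], [0.001, -0.0, -1.0]]
wrist_force: [-0.3, 1.8, 2.8]
opening: 0.6
gripper_force: 1.3
```

Emit:
send_rows([
  [-1,0,0,0.5,0,0,0],
  [-1,0,0,0,0,0,0],
])

```text
t: 6.62
tool_pos: [609.5, 80.4, 52.7]
ee_rot: [[0.915, 0.404, 0.001], [0.404, -0.915, 0.0], [0.001, -0.0, -1.0]]
wrist_force: [-1.0, 2.3, 4.9]
opening: 0.8
gripper_force: 2.5
```

Emit:
send_rows([
  [-1,0,0,0.5,0,0,0],
  [-1,0,0,0,0,0,0],
])

```text
t: 6.78
tool_pos: [609.6, 80.5, 52.7]
ee_rot: [[0.915, 0.404, 0.001], [0.404, -0.915, 0.0], [0.001, -0.0, -1.0]]
wrist_force: [-1.7, 1.8, 7.0]
opening: 0.4
gripper_force: 3.8
```

Emit:
send_rows([
  [-1,0,0,-8,0,0,0],
  [-1,-23,23,0,0,0,0],
  [-1,-23,23,0,0,0,0],
  [-1,0,0,0,0,0,0],
  [-1,0,0,5,0,0,0],
  [-1,0,0,0,0,0,0],
  [-1,0,0,0,0,0,0],
])

```text
t: 7.37
tool_pos: [585.8, 20.1, 54.4]
ee_rot: [[0.915, 0.404, -0.0], [0.404, -0.915, 0.0], [-0.0, -0.0, -1.0]]
wrist_force: [0.4, 0.5, 0.6]
opening: 0.4
gripper_force: 0.5
```

Emit:
send_rows([
  [-1,0,0,0.5,0,0,0],
  [-1,0,0,0,0,0,0],
])

```text
t: 7.53
tool_pos: [585.9, 20.2, 54.3]
ee_rot: [[0.914, 0.405, -0.0], [0.405, -0.914, -0.0], [-0.0, 0.0, -1.0]]
wrist_force: [-0.6, -0.8, 4.0]
opening: 0.2
gripper_force: 1.8
```

Emit:
send_rows([
  [-1,0,0,0.5,0,0,0],
  [-1,0,0,0,0,0,0],
])

```text
t: 7.7
tool_pos: [585.9, 20.2, 54.3]
ee_rot: [[0.914, 0.405, -0.0], [0.405, -0.914, 0.0], [0.0, -0.0, -1.0]]
wrist_force: [-3.1, 0.1, 5.9]
opening: 0.8
gripper_force: 3.2
```

Emit:
send_rows([
  [-1,0,0,0.5,0,0,0],
  [-1,0,0,0,0,0,0],
])

```text
t: 7.87
tool_pos: [585.9, 20.2, 54.3]
ee_rot: [[0.914, 0.405, 0.0], [0.405, -0.914, 0.0], [0.0, -0.0, -1.0]]
wrist_force: [-3.0, 0.2, 9.3]
opening: 0.7
gripper_force: 4.6
```

Emit:
send_rows([
  [-1,0,0,0.5,0,0,0],
  [-1,0,0,0,0,0,0],
])

```text
t: 8.03
tool_pos: [586.0, 20.2, 54.2]
ee_rot: [[0.914, 0.405, 0.0], [0.405, -0.914, 0.0], [0.0, -0.0, -1.0]]
wrist_force: [-5.3, 0.8, 12.3]
opening: 0.1
gripper_force: 6.0
```

Emit:
send_rows([
  [-1,0,0,-6,0,0,0],
  [-1,29.6,-10.8,0,0,0,0],
  [-1,0,0,0,0,0,0],
  [-1,0,0,4,0,0,0],
  [-1,0,0,0,0,0,0],
  [-1,0,0,0,0,0,0],
])

```text
t: 8.53
tool_pos: [608.0, 41.5, 54.3]
ee_rot: [[0.915, 0.404, -0.001], [0.404, -0.915, 0.0], [-0.0, -0.001, -1.0]]
wrist_force: [-0.3, 0.2, 0.4]
opening: 0.6
gripper_force: 0.2
```

Emit:
send_rows([
  [-1,0,0,0.7,0,0,0],
  [-1,0,0,0,0,0,0],
])

```text
t: 8.7
tool_pos: [608.1, 41.3, 54.0]
ee_rot: [[0.915, 0.403, -0.0], [0.403, -0.915, 0.0], [-0.0, -0.0, -1.0]]
wrist_force: [0.1, 1.3, 3.2]
opening: 0.7
gripper_force: 1.3
```

Emit:
send_rows([
  [-1,0,0,0.7,0,0,0],
  [-1,0,0,0,0,0,0],
])

```text
t: 8.87
tool_pos: [608.4, 41.4, 53.5]
ee_rot: [[0.915, 0.404, 0.0], [0.404, -0.915, 0.0], [0.0, -0.0, -1.0]]
wrist_force: [-0.0, 1.6, 3.9]
opening: 0.6
gripper_force: 2.0
```

Emit:
send_rows([
  [-1,0,0,0.6,0,0,0],
  [-1,0,0,0,0,0,0],
])

```text
t: 9.03
tool_pos: [608.5, 41.4, 53.3]
ee_rot: [[0.915, 0.404, 0.0], [0.404, -0.915, 0.0], [0.0, -0.0, -1.0]]
wrist_force: [-1.3, 1.3, 7.0]
opening: 0.3
gripper_force: 3.3
```

Emit:
send_rows([
  [-1,0,0,0.5,0,0,0],
  [-1,0,0,0,0,0,0],
])

```text
t: 9.2
tool_pos: [608.5, 41.4, 53.3]
ee_rot: [[0.915, 0.404, -0.0], [0.404, -0.915, 0.0], [-0.0, -0.0, -1.0]]
wrist_force: [-3.2, 1.5, 9.0]
opening: 0.7
gripper_force: 4.6
```

Emit:
send_rows([
  [-1,0,0,-6.5,0,0,0],
  [-1,0,-35,0,0,0,0],
  [-1,0,-35.4,0,0,0,0],
  [-1,0,0,0,0,0,0],
  [-1,0,0,4,0,0,0],
  [-1,0,0,0,0,0,0],
  [-1,0,0,0,0,0,0],
])

```text
t: 9.78
tool_pos: [580.1, 105.0, 54.3]
ee_rot: [[0.915, 0.403, -0.001], [0.403, -0.915, -0.0], [-0.001, 0.0, -1.0]]
wrist_force: [-1.0, 0.2, 0.8]
opening: 0.9
gripper_force: 0.2
```

Emit:
send_rows([
  [-1,0,0,0.7,0,0,0],
  [-1,0,0,0,0,0,0],
])

```text
t: 9.95
tool_pos: [580.4, 104.9, 54.0]
ee_rot: [[0.915, 0.403, 0.0], [0.403, -0.915, -0.0], [0.0, 0.0, -1.0]]
wrist_force: [-0.4, -0.4, 1.7]
opening: 0.4
gripper_force: 1.1
```

Emit:
send_rows([
  [-1,0,0,0.7,0,0,0],
  [-1,0,0,0,0,0,0],
])

```text
t: 10.12
tool_pos: [580.7, 105.0, 53.6]
ee_rot: [[0.915, 0.404, 0.001], [0.404, -0.915, -0.001], [0.001, 0.001, -1.0]]
wrist_force: [0.8, -0.3, 2.5]
opening: 0.7
gripper_force: 1.5
```

Emit:
send_rows([
  [-1,0,0,0.6,0,0,0],
  [-1,0,0,0,0,0,0],
])

```text
t: 10.28
tool_pos: [580.8, 105.0, 53.4]
ee_rot: [[0.915, 0.404, 0.001], [0.404, -0.915, -0.001], [0.001, 0.002, -1.0]]
wrist_force: [0.2, -3.3, 4.7]
opening: 0.5
gripper_force: 2.5
```

Emit:
send_rows([
  [-1,0,0,0.5,0,0,0],
  [-1,0,0,0,0,0,0],
])

```text
t: 10.45
tool_pos: [580.8, 105.1, 53.3]
ee_rot: [[0.915, 0.404, 0.001], [0.404, -0.915, -0.001], [0.001, 0.002, -1.0]]
wrist_force: [-1.8, -2.6, 7.3]
opening: 0.2
gripper_force: 3.8
```

The gap side lies along tool +x, about 24–27° in world axes: B sinks 1.65 mm at 1.5–2.5 N, its ±50° neighbours sink 1.0 mm each, and the ±90° points are firm. Next is the wedge.

Emit:
send_rows([
  [-1,0,0,-20,0,0,0],
  [-0.3,-9.7,-22.6,-9.5,0,0,0],
  [-0.3,-9.7,-22.6,-9.5,0,0,0],
  [-0.3,-9.7,-22.6,-9.5,0,0,0],
  [-0.3,-9.7,-22.6,-9.5,0,0,0],
  [-0.3,0,0,0,0,0,0.11],
  [-0.3,0,0,0,0,0,0],
  [-0.3,0,0,0,0,0,0],
])

```text
t: 11.12
tool_pos: [507.8, 172.8, 109.8]
ee_rot: [[0.953, 0.304, -0.0], [0.304, -0.953, -0.0], [-0.0, 0.0, -1.0]]
wrist_force: [-0.7, -1.0, -0.2]
opening: 32.1
gripper_force: 0.0
```

```bash
python3 - <<'E'
from h import *
s=sense();w=get_image("wrist");cv2.imwrite("pics/w2.png",w["frame"]);print(s["tool_pos"],np.degrees(np.arctan2(s["ee_rot"][1][0],s["ee_rot"][0][0])),s["opening"],s["joints"])
for l in ("wedge","base_plate"):
    for r in cut_out(l,"wrist"):
        m=r["mask"].astype(np.uint8);k=max(cv2.findContours(m,0,2)[0],key=cv2.contourArea)
        bx=cv2.boxPoints(cv2.minAreaRect(k)); print(l,round(r["p"],2),np.round(r["centre"]),bx.round(1).tolist())
        for z in(40,44,48): print([atz(w,q,z,s)[:2].round(1).tolist() for q in bx])
E
```

```text
[507.77557485 172.77445802 109.79995256] 17.681418321710385 32.10188732383004 [ 5.87766222e+00  9.49519679e+00  1.03478489e+02 -6.27219218e-03
  6.70438145e+01  7.81986908e+01]
wedge 0.81 [185. 277.] [[268.0, 132.0], [289.0, 132.0], [289.0, 236.0], [268.0, 236.0]]
[[559.6, 195.4], [563.7, 182.5], [495.1, 159.9], [490.7, 174.0]]
[[560.0, 195.4], [564.0, 182.7], [496.6, 160.5], [492.2, 174.4]]
[[560.4, 195.4], [564.4, 182.9], [498.1, 161.2], [493.8, 174.7]]
wedge 0.65 [179. 143.] [[104.80000305175781, 176.39999389648438], [109.0999984741211, 162.39999389648438], [176.10000610351562, 182.89999389648438], [171.8000030517578, 196.89999389648438]]
[[498.4, 290.7], [508.7, 289.6], [508.5, 244.2], [498.1, 244.8]]
[[499.8, 289.1], [510.0, 288.1], [509.8, 243.4], [499.5, 244.0]]
[[501.3, 287.6], [511.2, 286.6], [511.1, 242.7], [501.0, 243.2]]
base_plate 0.77 [180. 473.] [[352.0, 188.0], [480.5, 59.5], [593.5, 172.5], [465.0, 301.0]]
[[541.1, 130.3], [640.8, 84.6], [600.0, -19.3], [485.6, 19.1]]
[[541.8, 131.4], [639.9, 86.4], [599.7, -15.7], [487.2, 22.0]]
[[542.6, 132.5], [638.9, 88.3], [599.5, -12.1], [488.9, 25.0]]
```

View pics/w2.png

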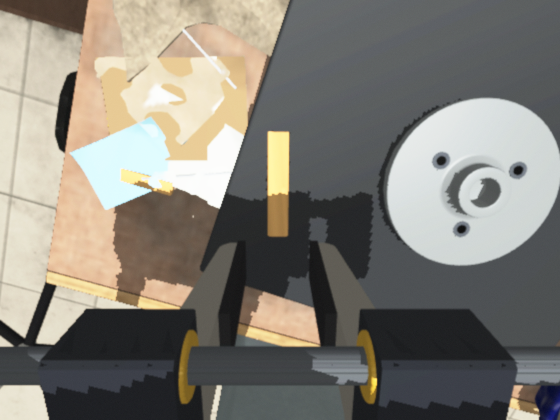

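The wedge is at (278,184), square to the fingers, and the plate is at (473,180). I descend and grip.

Emit:
send_rows([
  [-0.3,1.5,1.0,20,0,0,0],
  [-0.3,0,0,20,0,0,0],
  [-0.3,0,0,15,0,0,0],
  [-0.3,0,0,8,0,0,0],
  [-0.3,0,0,4,0,0,0],
  [-0.3,0,0,1.3,0,0,0],
  [-0.3,0,0,0,0,0,0],
])

```text
t: 11.85
tool_pos: [510.1, 172.2, 42.1]
ee_rot: [[0.954, 0.301, 0.0], [0.301, -0.954, 0.0], [0.0, 0.0, -1.0]]
wrist_force: [0.0, -0.2, -0.3]
opening: 32.5
gripper_force: 0.0
```

Emit:
send_rows([
  [-1,0,0,0,0,0,0],
  [-1,0,0,0,0,0,0],
  [-1,0,0,0,0,0,0],
  [-1,0,0,0,0,0,0],
  [-1,0,0,0,0,0,0],
], squeeze=12)

```text
t: 12.27
tool_pos: [510.3, 172.4, 42.6]
ee_rot: [[0.954, 0.301, 0.001], [0.301, -0.954, 0.0], [0.001, 0.0, -1.0]]
wrist_force: [-1.5, -0.1, 3.0]
opening: 13.7
gripper_force: 12.0
```

Emit:
send_rows([
  [-1,0,0,-15,0,0,0],
  [-1,0,0,-30,0,0,0],
  [-1,27.2,21,0,0,0,0],
  [-1,27.2,21,0,0,0,0],
  [-1,27.2,21,0,0,0,0],
  [-1,27.2,21,0,0,0,0],
  [-1,27,20.7,0,0,0,0],
  [-1,0,0,0,0,0,0],
])

```text
t: 12.93
tool_pos: [675.1, 110.3, 86.0]
ee_rot: [[0.954, 0.298, 0.003], [0.298, -0.954, -0.001], [0.002, 0.002, -1.0]]
wrist_force: [0.5, -0.1, -0.6]
opening: 13.5
gripper_force: 12.0
```

Emit:
send_rows([
  [-1,0,0,0,0,0,-0.12],
  [-1,0,0,0,0,0,-0.12],
  [-1,0,0,0,0,0,-0.12],
  [-1,0,0,0,0,0,-0.12],
  [-1,0,0,0,0,0,-0.12],
  [-1,0,0,0,0,0,-0.12],
  [-1,0,0,0,0,0,-0.12],
  [-1,0,0,0,0,0,-0.12],
])

```text
t: 13.6
tool_pos: [669.9, 113.7, 86.5]
ee_rot: [[0.294, 0.956, -0.001], [0.956, -0.294, 0.0], [-0.0, -0.001, -1.0]]
wrist_force: [-0.7, 0.5, -0.2]
opening: 13.7
gripper_force: 12.0
```

Emit:
send_rows([
  [-1,0,0,0,0,0,-0.12],
  [-1,0,0,0,0,0,-0.12],
  [-1,0,0,0,0,0,-0.12],
  [-1,0,0,0,0,0,-0.12],
  [-1,0,0,0,0,0,-0.12],
  [-1,0,0,0,0,0,-0.12],
  [-1,0,0,0,0,0,-0.12],
  [-1,0,0,0,0,0,-0.12],
])

```text
t: 14.27
tool_pos: [669.9, 113.7, 86.5]
ee_rot: [[-0.614, 0.789, -0.001], [0.789, 0.614, 0.0], [0.001, -0.001, -1.0]]
wrist_force: [0.5, 0.4, -0.5]
opening: 13.6
gripper_force: 12.0
```

Emit:
send_rows([
  [-1,0,0,0,0,0,-0.12],
  [-1,0,0,0,0,0,-0.12],
  [-1,0,0,0,0,0,-0.12],
  [-1,0,0,0,0,0,-0.12],
  [-1,0,0,0,0,0,-0.12],
  [-1,0,0,0,0,0,-0.12],
  [-1,0,0,0,0,0,-0.12],
  [-1,0,0,0,0,0,-0.12],
])

```text
t: 14.93
tool_pos: [669.9, 113.7, 86.5]
ee_rot: [[-0.999, -0.05, -0.001], [-0.05, 0.999, 0.0], [0.001, 0.0, -1.0]]
wrist_force: [-1.0, -0.8, -0.3]
opening: 13.8
gripper_force: 12.0
```

Emit:
send_rows([
  [-1,0,0,0,0,0,-0.12],
  [-1,0,0,0,0,0,-0.12],
  [-1,0,0,0,0,0,-0.12],
  [-1,0,0,0,0,0,-0.05],
  [-1,0,0,0,0,0,0],
  [-1,0,0,0,0,0,0],
])

```text
t: 15.43
tool_pos: [670.2, 113.6, 86.6]
ee_rot: [[-0.899, -0.437, -0.001], [-0.437, 0.899, 0.0], [0.001, 0.0, -1.0]]
wrist_force: [-0.1, -0.1, 0.2]
opening: 13.8
gripper_force: 12.0
```

```bash
python3 - <<'E'
from h import *
s=sense();w=get_image("wrist");cv2.imwrite("pics/w3.png",w["frame"]);print(s["tool_pos"],np.degrees(np.arctan2(s["ee_rot"][1][0],s["ee_rot"][0][0])),s["opening"],s["joints"])
for l in ("wedge","base_plate"):
    for r in cut_out(l,"wrist"):
        m=r["mask"].astype(np.uint8);k=max(cv2.findContours(m,0,2)[0],key=cv2.contourArea)
        print(l,round(r["p"],2),np.round(r["centre"]),cv2.boundingRect(k))
        if l=="base_plate":
            P=np.array([atz(w,q[0].astype(float),54,s)[:2] for q in k]);hull=cv2.convexHull(P.astype(np.float32));c,rr=cv2.minEnclosingCircle(hull);print(c,rr)
E
```

```text
[670.1646937  113.61102217  86.6265728 ] -154.05945879879394 13.809971499593004 [-5.40519327e-01  3.07301952e+01  7.90823918e+01  5.31195671e-03
  7.02228241e+01 -1.16482854e+02]
wedge 0.72 [221. 276.] (263, 151, 29, 140)
base_plate 0.82 [ 52. 273.] (163, 0, 219, 134)
(569.3465576171875, 61.98581314086914) 55.15007781982422
base_plate 0.37 [125. 325.] (0, 0, 560, 309)
(599.2225341796875, 76.31057739257812) 149.34959411621094
```

View pics/w3.png

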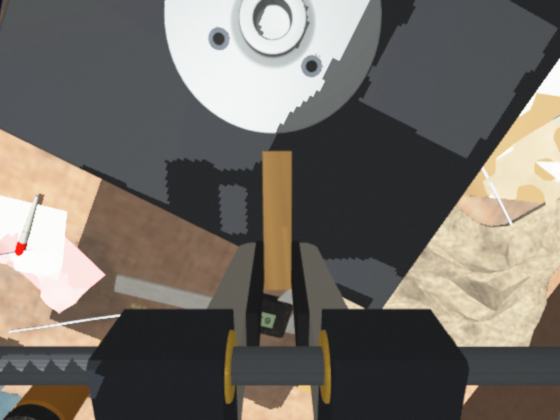

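The wedge is held at (277,220), in line with the hub at (274,18), with its tip at row 151 just outside the rim at row 133. I lower it with its tip about 7 mm outside the rim.

Emit:
send_rows([
  [-1,-3,0,15,0,0,0.01],
  [-1,0,0,15,0,0,0],
  [-1,0,0,8,0,0,0],
  [-1,0,0,4,0,0,0],
  [-1,0,0,0,0,0,0],
])

```text
t: 16.0
tool_pos: [672.1, 114.7, 42.9]
ee_rot: [[-0.903, -0.43, -0.003], [-0.43, 0.903, 0.0], [0.003, 0.001, -1.0]]
wrist_force: [0.5, 0.1, -0.2]
opening: 13.8
gripper_force: 12.0
```

Emit:
send_rows([
  [-1,0,0,1,0,0,0],
  [-1,0,0,0.5,0,0,0],
  [-1,0,0,0,0,0,0],
])

```text
t: 16.25
tool_pos: [673.3, 114.6, 42.9]
ee_rot: [[-0.903, -0.43, -0.0], [-0.43, 0.903, -0.0], [0.0, 0.0, -1.0]]
wrist_force: [-0.2, -1.5, -0.8]
opening: 13.8
gripper_force: 12.0
```

Emit:
send_rows([
  [-1,0,0,0.5,0,0,0],
  [-1,0,0,0,0,0,0],
])

```text
t: 16.42
tool_pos: [673.4, 114.7, 42.8]
ee_rot: [[-0.903, -0.43, 0.0], [-0.43, 0.903, 0.0], [-0.0, -0.0, -1.0]]
wrist_force: [-0.4, -0.4, -0.4]
opening: 13.6
gripper_force: 12.0
```

Emit:
send_rows([
  [-1,0,0,0.4,0,0,0],
  [-1,0,0,0,0,0,0],
])

```text
t: 16.58
tool_pos: [673.4, 114.7, 42.4]
ee_rot: [[-0.903, -0.43, 0.0], [-0.43, 0.903, 0.0], [-0.0, -0.0, -1.0]]
wrist_force: [-0.4, 0.0, -0.9]
opening: 13.4
gripper_force: 12.0
```

Emit:
send_rows([
  [-1,0,0,0.3,0,0,-0.02],
  [-1,0,0,0,0,0,0],
])

```text
t: 16.75
tool_pos: [673.5, 114.7, 42.2]
ee_rot: [[-0.894, -0.449, 0.0], [-0.449, 0.894, 0.0], [-0.0, -0.0, -1.0]]
wrist_force: [0.7, -1.0, 0.6]
opening: 13.5
gripper_force: 12.0
```

Emit:
send_rows([
  [-1,0,0,0.3,0,0,0],
  [-1,0,0,0,0,0,0],
])

```text
t: 16.92
tool_pos: [673.5, 114.7, 42.2]
ee_rot: [[-0.894, -0.448, 0.0], [-0.448, 0.894, -0.0], [-0.0, -0.0, -1.0]]
wrist_force: [-1.7, -0.1, 2.3]
opening: 13.6
gripper_force: 12.0
```

Emit:
send_rows([
  [-1,0,0,0.3,0,0,0],
  [-1,0,0,0,0,0,0],
])

```text
t: 17.08
tool_pos: [673.5, 114.7, 42.2]
ee_rot: [[-0.894, -0.448, 0.0], [-0.448, 0.894, -0.0], [-0.0, -0.0, -1.0]]
wrist_force: [-2.0, -0.0, 5.2]
opening: 13.6
gripper_force: 12.0
```

Emit:
send_rows([
  [-1,0,0,-0.5,0,0,0],
  [-1,4,0,0,0,0,0],
  [-1,4,0,0,0,0,0],
  [-1,3,0,0,0,0,0],
  [-1,2,0,0,0,0,0],
  [-1,0,0,0,0,0,0],
  [-1,0,0,0,0,0,0],
], squeeze=6)

```text
t: 17.67
tool_pos: [661.5, 108.5, 42.1]
ee_rot: [[-0.894, -0.448, -0.001], [-0.448, 0.894, -0.0], [0.001, -0.0, -1.0]]
wrist_force: [-0.9, -0.4, 3.8]
opening: 13.8
gripper_force: 6.0
```

Emit:
send_rows([
  [-1,1,0,0,0,0,0],
  [-1,0,0,0,0,0,0],
])

```text
t: 17.83
tool_pos: [661.1, 108.4, 42.2]
ee_rot: [[-0.894, -0.448, 0.001], [-0.448, 0.894, 0.0], [-0.001, -0.0, -1.0]]
wrist_force: [-0.3, -0.5, 3.7]
opening: 13.9
gripper_force: 6.0
```

Emit:
send_rows([
  [-1,1,0,0,0,0,0],
  [-1,0,0,0,0,0,0],
])

```text
t: 18.0
tool_pos: [660.3, 108.0, 42.2]
ee_rot: [[-0.894, -0.448, 0.001], [-0.448, 0.894, 0.0], [-0.001, -0.0, -1.0]]
wrist_force: [0.2, 0.9, 2.1]
opening: 14.4
gripper_force: 6.0
```

Emit:
send_rows([
  [-1,1,0,0,0,0,0],
  [-1,0,0,0,0,0,0],
])

```text
t: 18.17
tool_pos: [659.3, 107.6, 42.2]
ee_rot: [[-0.894, -0.448, 0.001], [-0.448, 0.894, 0.0], [-0.001, -0.0, -1.0]]
wrist_force: [1.4, 1.6, 2.9]
opening: 14.3
gripper_force: 6.0
```

Emit:
send_rows([
  [-1,1,0,0,0,0,0],
  [-1,0,0,0,0,0,0],
])

```text
t: 18.33
tool_pos: [658.3, 107.1, 42.2]
ee_rot: [[-0.894, -0.448, 0.0], [-0.448, 0.894, 0.0], [-0.0, -0.0, -1.0]]
wrist_force: [1.7, 1.3, 4.2]
opening: 13.9
gripper_force: 6.0
```

Emit:
send_rows([
  [-1,1,0,-0.3,0,0,0],
  [-1,0,0,0,0,0,0],
])

```text
t: 18.5
tool_pos: [657.0, 106.5, 42.2]
ee_rot: [[-0.894, -0.448, -0.001], [-0.448, 0.894, -0.0], [0.001, 0.0, -1.0]]
wrist_force: [1.1, -0.5, 3.3]
opening: 13.9
gripper_force: 6.0
```

Emit:
send_rows([
  [-1,1,0,0,0,0,0],
  [-1,0,0,0,0,0,0],
])

```text
t: 18.67
tool_pos: [656.2, 106.1, 42.2]
ee_rot: [[-0.894, -0.448, -0.0], [-0.448, 0.894, 0.0], [0.0, 0.0, -1.0]]
wrist_force: [0.9, -0.1, 2.9]
opening: 13.6
gripper_force: 6.0
```

Emit:
send_rows([
  [-1,1,0,0,0,0,0],
  [-1,0,0,0,0,0,0],
])

```text
t: 18.83
tool_pos: [655.3, 105.6, 42.2]
ee_rot: [[-0.894, -0.448, -0.0], [-0.448, 0.894, -0.0], [0.0, 0.0, -1.0]]
wrist_force: [0.9, 1.1, 2.6]
opening: 13.7
gripper_force: 6.0
```

Emit:
send_rows([
  [-1,1,0,0,0,0,0],
  [-1,0,0,0,0,0,0],
])

```text
t: 19.0
tool_pos: [654.4, 105.2, 42.2]
ee_rot: [[-0.894, -0.448, -0.0], [-0.448, 0.894, -0.0], [0.0, 0.0, -1.0]]
wrist_force: [0.5, 0.5, 3.6]
opening: 14.2
gripper_force: 6.0
```

Emit:
send_rows([
  [-1,1,0,-0.3,0,0,0],
  [-1,0,0,0,0,0,0],
])

```text
t: 19.17
tool_pos: [653.3, 104.8, 42.2]
ee_rot: [[-0.894, -0.448, -0.001], [-0.448, 0.894, 0.0], [0.001, 0.0, -1.0]]
wrist_force: [1.9, 1.3, -0.4]
opening: 13.7
gripper_force: 6.0
```

Emit:
send_rows([
  [-1,1,0,0,0,0,0],
  [-1,0,0,0,0,0,0],
])

```text
t: 19.33
tool_pos: [652.9, 104.5, 42.5]
ee_rot: [[-0.894, -0.448, 0.0], [-0.448, 0.894, 0.0], [-0.001, 0.0, -1.0]]
wrist_force: [3.5, 1.5, 0.1]
opening: 13.6
gripper_force: 6.0
```

Emit:
send_rows([
  [-1,1,0,0,0,0,0],
  [-1,0,0,0,0,0,0],
])

```text
t: 19.5
tool_pos: [652.2, 104.1, 42.6]
ee_rot: [[-0.894, -0.448, 0.001], [-0.448, 0.894, 0.0], [-0.001, -0.0, -1.0]]
wrist_force: [2.7, 2.2, -1.2]
opening: 13.8
gripper_force: 6.0
```

Emit:
send_rows([
  [-1,0,0,0.4,0,0,0],
  [-1,0,0,0,0,0,0],
])

```text
t: 19.67
tool_pos: [652.3, 104.1, 42.3]
ee_rot: [[-0.894, -0.448, 0.001], [-0.448, 0.894, 0.0], [-0.001, -0.0, -1.0]]
wrist_force: [3.6, 0.8, -0.0]
opening: 14.1
gripper_force: 6.0
```

Emit:
send_rows([
  [-1,0.5,0,0,0,0,0],
  [-1,0,0,0,0,0,0],
])

```text
t: 19.83
tool_pos: [651.7, 103.7, 42.3]
ee_rot: [[-0.894, -0.448, 0.001], [-0.448, 0.894, 0.0], [-0.001, -0.0, -1.0]]
wrist_force: [3.7, 1.8, 0.0]
opening: 13.6
gripper_force: 6.0
```

Emit:
send_rows([
  [-1,0,0,0,0,0,0],
])

```text
t: 19.92
tool_pos: [651.7, 103.7, 42.4]
ee_rot: [[-0.894, -0.448, 0.001], [-0.448, 0.894, 0.0], [-0.001, -0.0, -1.0]]
wrist_force: [4.5, 2.1, 0.2]
opening: 14.1
gripper_force: 6.0
```

```bash
python3 - <<'E'
from h import *
F=[]
for i in range(5):
    s=sense();F.append(s["wrist_force"]);w=get_image("wrist")
print(np.mean(F,0),s["tool_pos"]);cv2.imwrite("pics/w4.png",w["frame"])
for r in cut_out("base_plate","wrist")[:1]:
    k=max(cv2.findContours(r["mask"].astype(np.uint8),0,2)[0],key=cv2.contourArea)
    P=np.array([atz(w,q[0].astype(float),54,s)[:2] for q in k]);print(cv2.minEnclosingCircle(cv2.convexHull(P.astype(np.float32))))
E
```

```text
[ 4.35403688  2.29628551 -0.42806534] [651.60935897 103.72711631  42.29568627]
((568.0309448242188, 61.435482025146484), 54.515689849853516)
```

Emit:
send_rows([
  [-0.5,0,0,0,0,0,0],
  [-0.5,0,0,0,0,0,0],
  [-0.5,0,0,0,0,0,0],
  [-0.5,0,0,-10,0,0,0],
  [-0.5,0,0,-25,0,0,0],
  [-1,0,0,-25,0,0,0],
  [-1,0,0,0,0,0,0],
])

```text
t: 20.8
tool_pos: [655.0, 103.5, 108.9]
ee_rot: [[-0.894, -0.448, 0.009], [-0.448, 0.894, -0.001], [-0.008, -0.005, -1.0]]
wrist_force: [1.4, -0.0, 0.6]
opening: 11.9
gripper_force: 0.0
```

```bash
python3 - <<'E'
from h import *
s=sense();w=get_image("wrist");cv2.imwrite("pics/w5.png",w["frame"]);print(s["tool_pos"],s["t"])
for r in cut_out("base_plate","wrist")[:1]:
    k=max(cv2.findContours(r["mask"].astype(np.uint8),0,2)[0],key=cv2.contourArea)
    P=np.array([atz(w,q[0].astype(float),54,s)[:2] for q in k]);c,_=cv2.minEnclosingCircle(cv2.convexHull(P.astype(np.float32)));print(c,_,rel([c[0]+41,c[1]+20.5,60]))
for r in cut_out("wedge","wrist")[:1]:
    k=max(cv2.findContours(r["mask"].astype(np.uint8),0,2)[0],key=cv2.contourArea); print(r["p"],[atz(w,q,44,s)[:2].round(1).tolist() for q in cv2.boxPoints(cv2.minAreaRect(k))])
E
```

```text
[655.04412839 103.52036762 108.89062961] 20.8
(567.9422607421875, 61.41255187988281) 55.19017791748047 [48.6  0.1 43.8]
0.67 [[621.5, 80.0], [614.5, 92.8], [661.5, 118.8], [668.9, 105.2]]
```

View pics/w5.png

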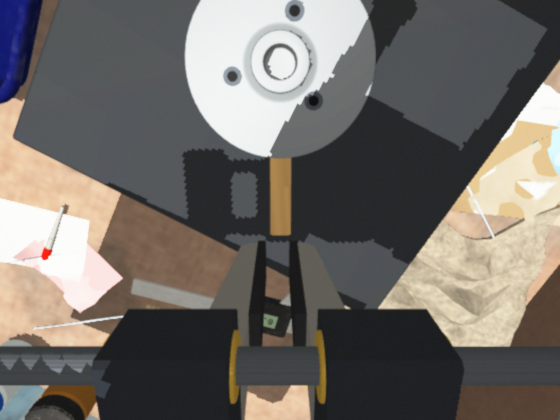

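The wedge sits radially under the rim, visible from (281,157) to (281,235). The plate has not moved measurably. Now the proof press right above the wedge.

Emit:
send_rows([
  [-1,23,0,0,0,0,0],
  [-1,22.5,0,0,0,0,0],
  [-1,0,0,20,0,0,0],
  [-1,0,0,18,0,0,0],
  [-1,0,0,5,0,0,0],
  [-1,0,0,0,0,0,0],
  [-1,0,0,0,0,0,0],
])

```text
t: 21.53
tool_pos: [610.4, 83.4, 58.7]
ee_rot: [[-0.894, -0.448, -0.001], [-0.448, 0.894, 0.0], [0.001, 0.001, -1.0]]
wrist_force: [0.2, -0.6, 0.1]
opening: 0.4
gripper_force: 0.0
```

Emit:
send_rows([
  [-1,0,0,1.5,0,0,0],
  [-1,0,0,1,0,0,0],
  [-1,0,0,0,0,0,0],
  [-1,0,0,0,0,0,0],
])

```text
t: 21.87
tool_pos: [611.1, 83.4, 57.1]
ee_rot: [[-0.894, -0.448, 0.001], [-0.448, 0.894, -0.0], [-0.001, -0.0, -1.0]]
wrist_force: [0.5, -0.0, 0.5]
opening: 0.6
gripper_force: 0.0
```

Emit:
send_rows([
  [-1,0,0,1.5,0,0,0],
  [-1,0,0,0.5,0,0,0],
  [-1,0,0,0,0,0,0],
])

```text
t: 22.12
tool_pos: [610.7, 83.4, 54.6]
ee_rot: [[-0.894, -0.448, -0.0], [-0.448, 0.894, 0.0], [0.0, 0.0, -1.0]]
wrist_force: [1.0, -0.5, 0.0]
opening: 0.6
gripper_force: 0.0
```

Emit:
send_rows([
  [-1,0,0,0.5,0,0,0],
  [-1,0,0,0,0,0,0],
])

```text
t: 22.28
tool_pos: [610.7, 83.3, 54.4]
ee_rot: [[-0.894, -0.448, -0.0], [-0.448, 0.894, 0.0], [0.0, 0.0, -1.0]]
wrist_force: [-2.1, 0.4, 2.0]
opening: 0.5
gripper_force: 1.0
```

Emit:
send_rows([
  [-1,0,0,0.5,0,0,0],
  [-1,0,0,0,0,0,0],
])

```text
t: 22.45
tool_pos: [610.8, 83.3, 54.4]
ee_rot: [[-0.894, -0.448, -0.0], [-0.448, 0.894, -0.0], [0.0, 0.0, -1.0]]
wrist_force: [-2.4, 0.0, 5.6]
opening: 0.5
gripper_force: 2.7
```

Emit:
send_rows([
  [-1,0,0,0.5,0,0,0],
  [-1,0,0,0,0,0,0],
])

```text
t: 22.62
tool_pos: [610.8, 83.3, 54.3]
ee_rot: [[-0.894, -0.448, -0.0], [-0.448, 0.894, -0.0], [0.0, 0.0, -1.0]]
wrist_force: [-3.9, -0.4, 8.2]
opening: 0.4
gripper_force: 4.0
```

Emit:
send_rows([
  [-1,0,0,0.5,0,0,0],
  [-1,0,0,0,0,0,0],
])

```text
t: 22.78
tool_pos: [610.8, 83.4, 54.2]
ee_rot: [[-0.894, -0.448, -0.0], [-0.448, 0.894, -0.0], [0.0, 0.0, -1.0]]
wrist_force: [-5.0, 0.5, 10.6]
opening: 0.7
gripper_force: 5.2
```

It is firm: 10 N at the rim with 0.2 mm sag, the same as on the resting side, and the flange height is unchanged at 54.3–54.4. I retreat and check.

Emit:
send_rows([
  [-1,0,0,-5,0,0,0],
  [-1,0,0,-20,0,0,0],
  [-1,0,0,-30,0,0,0],
  [-1,0,0,-30,0,0,0],
  [-1,0,0,-30,0,0,0],
  [-1,0,0,0,0,0,0],
  [-1,0,0,0,0,0,0],
  [-1,0,0,0,0,0,0],
])

```text
t: 23.45
tool_pos: [610.4, 83.3, 166.9]
ee_rot: [[-0.894, -0.448, -0.001], [-0.448, 0.894, 0.0], [0.001, 0.0, -1.0]]
wrist_force: [-0.8, 0.0, -1.3]
opening: -0.1
gripper_force: 0.0
```

```bash
python3 - <<'E'
from h import *
s=sense();w=get_image("wrist");t=get_image("top")
cv2.imwrite("pics/f.png",np.hstack([w["frame"],cv2.resize(t["frame"][140:340,240:354],(240,420))]))
E
```

```text
(no output)
```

View pics/f.png

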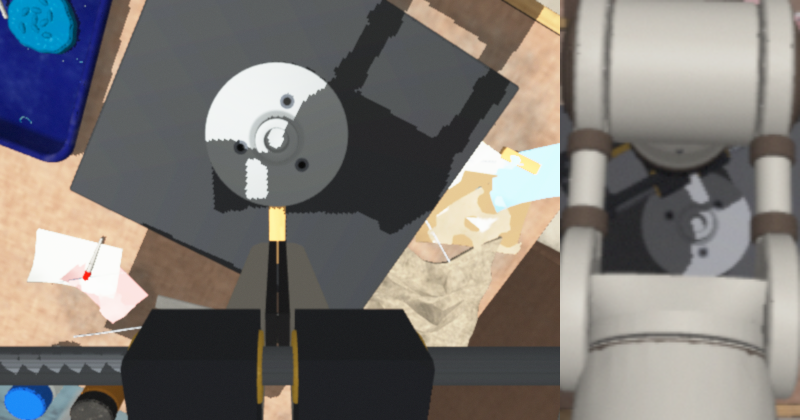

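The wedge at (277,225) stays radially under the plate at (276,135), and the robot is clear of both. I hand the job in.

```bash
python3 -c "
from bench import robot
print(robot.job_done())"
```

```text
the job is handed in; nothing more can be done
None
```

The job is handed in (result not reported back): the lifted side was found at about 25° in world axes, the wedge went in about 15 mm until it just bore, and the plate then stood firm under a 10 N press right above it, with no measurable lift or shift.

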